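# Set the curing box timer to four clicks and start it

### The arm

A 6-joint arm with a two-finger parallel gripper is mounted at the origin on the work surface. World frame = base frame: x ahead of the robot, y to its left, z up, the work surface at z = 0. Lengths are in m, angles in degrees, forces in N, time in s.
With the tool pointing down it reaches from about 0.25 to 0.725 m from the base axis. Payload 9.7 kg.
Tool frame: the origin (TCP) lies at the very end of the fingers, on their centre line; the grasp point (between the pads) lies 19 mm behind it; z points along the fingers, y is the direction in which the jaws open and shut (so a half turn about z gives the same grasp; the last joint's range is limited). The gripper opens to 85 mm and grips with 20 to 120 N. Pads are 22 mm wide; open, the fingers measure 114 mm over their backs; the gripper's body (76 mm by 85 mm) begins 54 mm behind the grasp point. The pads swing forward as they close: fully open they stand 13 mm farther back than shut.
Start: joints at [0, 4.979, 10.078, 95.1, 0, 90], TCP at [0.55, -0, 0.231] pointing down, gripper open.
Joint ranges: [-179.16, 179.16], [-48.56, 103.87], [-65.8, 70.77], [-126.05, 130.52], [-82.76, 87.17], [-180, 180]. Speed limits (degrees/s): [127.2, 127.2, 147.25, 180, 180, 180].

### API

Orientations are given as [roll, pitch, yaw] about the fixed x, y, z axes, in that order (R = Rz(yaw) Ry(pitch) Rx(roll)).
In Python, from workcell import bot, camera, ticket gives the robot as it stands.
- The arm moves only by the shell command python3 -m jog 'ROWS' [FORCE]. ROWS is a JSON object of lists of equal length, an entry for each row: "turn": the turn, a rotation vector about the world's x, y, z each as a share of 8 degrees, from -1 to 1, a list of three; "delta_pos": the shift along the world's x, y, z each as a share of 50 mm, from -1 to 1, a list of three; "hand": the opening, from -1 (shut) to 1 (fully open). A call has exactly 10 rows; each row shifts and turns the commanded pose from where the row before left it; what a row does not reach is not made up. A row lasts 1/10 s, in which the tool goes at most 50 mm and 8.59 degrees, less where a joint would pass 70% of its speed; a pose out of reach is approached as far as the arm can. A call with a number of a shift or a turn outside -1 to 1 is refused whole. A call with a gripper value outside its range is refused whole. The fingers move at their own pace and stop on an object; FORCE is the grip in N (left out, the last holds). Time passes only in rows, so rows that do not move let the fingers close, or fill a call up. It gives the time, the measured TCP pose, the force and the opening at its end, in the units of the state.
- bot.get_obs(): the state, without advancing time (a new reading comes with each control period).
- camera(name): name is "scene" or "side" or "wrist"; returns a dict with "frame" (384x512x3 uint8, red, green, blue), "range_z" (384x512 float32, m along the optical axis (not along the pixel's ray), 0 where there is no reading), "fx", "fy", "cx", "cy" (pixels), "k1" (the pictures are not rectified: a ray, as slopes to the right and down, at radius r is drawn at 1 + k1 r^2 times it, then the intrinsics apply), "extrinsics" (4x4, takes a point from world to camera coordinates); the wrist camera has in their place "mount" (4x4, takes a point from camera to tool coordinates, whose origin is the TCP and whose axes are the flange's). Camera axes: x right, y up, looking along -z (the intrinsics and any distortion apply to the point x, -y, -z); pixel columns grow to the right and rows downward; lengths in m; the calibration is good to about 2 mm. A picture is of the moment at which its call begins: read the wrist's pose just before it.
- ticket.job_done(): hands the job in, once; it reports no verdict.
The state is a dict: "time": time; "q": joint angles; "qd": joint speeds; "joint_efforts": joint torques, N m; "ee_pos": TCP position; "tcp_rot": TCP orientation; "wrist_force": force on the tool from outside, world axes, zero at the start; "torque": the same for the moment, N m; "opening": finger opening in m.
Only numpy, scipy, OpenCV 4.12 (cv2) and the standard library are available. Lean on these libraries where they do the work, as an engineer would, in place of code of your own. Each camera call takes 0.05 s, during which the arm holds its last target.

### The job

Set the curing box's timer: with a fingertip, push the orange peg on the black dial gently clockwise (seen from above) from the red zero mark by exactly four clicks, never going past the fourth. Then push the green start button fully down and let go, and back away. Do not pinch the peg, do not press the red button, do not press the green one before the dial is set, and leave everything else on the desk where it stands.

Things in the scene. Friction and masses are not known exactly. Their poses are not given: they have to be found in the camera images.
- console: white curing box fixed to the desk; origin = centre of the underside of its control half. Control half: top face 55 mm high, from -85 to 85 mm in its own x and from -120 to 120 mm in y. On its +y side (y 120 to 280 mm) the amber chamber with a white lid, top 107 mm high. Own z up.
- dial_axis (a point): fixed point on the dial's vertical turning axis at the height of the disc's flat upper face (71 mm above the desk). The disc is black, 90 mm in diameter, 14 mm thick. Marks on the white top around it, 30 degrees apart, one per click: the long red one, on the console's own -x side of the axis, is zero, the short black ones are clicks 1 to 8.
- peg_top (a point): centre of the top of the orange peg that stands up from the dial's face: 12 mm in diameter, 22 mm high above the face, 33 mm from the dial's axis; it turns with the dial. A white line on the dial runs from the axis to the peg.
- dial: the black dial with its peg; origin on its turning axis, 14 mm below the upper face; the peg stands on its own -x side. It turns lightly and should not be loaded with more than 20 N in all; any pinch of a gripper is more than that
- dial_turn (a joint): angle of the dial (rad), 0 at the red zero mark where it starts, growing clockwise seen from above. Click stops every 0.5236 rad (30 degrees): four clicks = 2.094. Between two stops it resists with up to about 2 to 4 N at the peg, is hardest a quarter of the way from stop to stop, and past half-way it springs forward by itself to the next stop and rests there (8 clicks in all).
- start_top (a point): centre of the top of the green start button, 28 mm in diameter; pressed straight down; 77 mm above the desk when up
- start (a joint): travel of the green button (m): 0 up, 0.006 fully down; springs back; fully down takes 5 N
- stop_top (a point): centre of the top of the red stop button, same size, 72 mm from the green one
- stop (a joint): travel of the red button (m), 0 up, 0.006 fully down
- jar: small blue paint jar, 36 mm diameter, 50 mm high, standing on the chamber's lid; origin = centre of underside
- cement_green: green-capped bottle, 44 mm diameter, 85 mm high; origin = centre of underside
- cement_blue: blue-capped bottle, 50 mm diameter, 75 mm high; origin = centre of underside
- marker: black marker lying along its x, 135 mm long, 18 mm thick; origin under its middle
- tweezers: tweezers lying along their x, about 130 mm long, 8 mm high; origin under the middle
- tray: open white tray, 100 x 140 x 35 mm; origin = centre of underside

How it is judged (in metres and radians):
On the way, in this order (a step that is already met when the one before it is completed fails the run):
1. the dial passes through its second click (value of joint dial_turn between 0.916 and 1.571 rad), for 0.05 s.
2. the dial rests at the fourth click (value of joint dial_turn between 1.963 and 2.225 rad and velocity of joint dial_turn below 0.3 rad/s), for 0.2 s.
3. the green button is pressed down, the dial still at the fourth click (value of joint start above 0.0045 m and value of joint dial_turn between 1.963 and 2.225 rad), for 0.05 s.
At the end, for the whole second after the job is handed in: The dial rests within a quarter click (0.13 rad) of the fourth click stop, the green button has been pressed at least 4.5 mm down after the dial was set and is up again, and the other things are within 20 mm of where they stood (value of joint dial_turn between 1.963 and 2.225 rad and value of joint each of start, stop below 0.0015 m and distance of each of jar, cement_green, cement_blue, marker, tweezers, tray from where it was at the start of the episode below 0.02 m); the robot touches nothing.
It fails at once if the dial is turned past the fourth click (value of joint dial_turn above 2.409 rad).
It fails at once if the green button is pressed before the dial is set (value of joint start above 0.003 m and value of joint dial_turn below 1.885 rad).
It fails at once if the red button is pressed (value of joint stop above 0.003 m).
It fails at once if the dial or its peg is pinched or shoved hard (over 20 N) (contact force between the fingers and dial above 20 N).
It fails at once if another thing on the desk (jar, bottle, marker, tweezers, tray) is moved by more than 20 mm, lifted or tipped (distance of any of jar, cement_green, cement_blue, marker, tweezers, tray from where it was at the start of the episode above 0.02 m or angle between any of jar, cement_green, cement_blue, marker, tweezers, tray's own z axis and vertical above 0.4 rad).
It also fails if it takes over 58 s, if anything falls off the work surface, if the arm or the gripper's body presses on something with over 40 N, if the wrist force passes 120 N, or if a joint passes its speed limit or range.

## Working session

There is one attempt and no reset: what is moved stays moved. The work goes in short steps, Python scripts to look and compute and a shell command to move; the robot and the scene stay as the last step left them, time stands still between calls to the robot, and variables do not carry over. Pictures are saved under pics/ and viewed, and the job is handed in when it is done.

```bash
mkdir -p pics
cat > h.py <<'E'
import numpy as np,cv2
from workcell import bot,camera,ticket
def snap(n,f):
    c=camera(n); cv2.imwrite('pics/'+f,c['frame'][:,:,::-1]); return c
E
python3 - <<'E'
from h import *
import pickle
print(bot.get_obs())
for n in ['scene','side','wrist']:
    c=snap(n,n+'0.png'); pickle.dump(c,open(n+'0.pkl','wb'))
    print(n,{k:v for k,v in c.items() if k not in('frame','range_z')})
E
```

```text
{'time': 0.0, 'q': array([1.68530481e-03, 5.01231306e+00, 1.00358730e+01, 9.50997465e+01,
       5.40101164e-04, 8.99991616e+01]), 'qd': array([-0.10319433,  0.00374083, -0.05746781, -0.08256132,  0.0445742 ,
        0.04735568]), 'joint_efforts': array([ 7.68234549e-04, -5.20392072e+01,  4.64802504e+01,  1.63646933e-02,
        2.23589603e-05, -6.77332673e-05]), 'ee_pos': array([5.49779284e-01, 1.88578376e-05, 2.30584139e-01]), 'tcp_rot': array([-1.79923813e+02, -5.41215513e-04,  9.00025230e+01]), 'wrist_force': array([-0.1492519 ,  0.46060896, -0.14729793]), 'torque': array([ 0.02398853, -0.03558984,  0.02643333]), 'opening': 0.08534543528673667}
scene {'fx': 360.19203534383865, 'fy': 360.19203534383865, 'cx': 255.00783971654076, 'cy': 184.8782261384644, 'k1': -0.08998833023897333, 'extrinsics': array([[-0.71660712,  0.69747593,  0.00124839,  0.41777189],
       [-0.51148148, -0.5267262 ,  0.6789302 ,  0.19753117],
       [ 0.47419503,  0.48588769,  0.73420176, -1.07211859],
       [ 0.        ,  0.        ,  0.        ,  1.        ]])}
side {'fx': 447.4249870701044, 'fy': 447.4249870701044, 'cx': 253.7143756408326, 'cy': 186.7185779600128, 'k1': -0.06661774363182747, 'extrinsics': array([[-0.79190772, -0.61060043, -0.00702039,  0.38143008],
       [ 0.39293297, -0.51834068,  0.75955686, -0.30896012],
       [-0.4674247 ,  0.5987404 ,  0.65040302, -0.69856847],
       [ 0.        ,  0.        ,  0.        ,  1.        ]])}
wrist {'fx': 337.4263078602206, 'fy': 337.4263078602206, 'cx': 252.2090442058536, 'cy': 194.7655007492221, 'k1': 0.002152727338514406, 'mount': array([[ 6.58923326e-05,  9.45414409e-01,  3.25870513e-01,
         8.43631444e-02],
       [ 9.99999590e-01,  2.32042713e-04, -8.75405470e-04,
        -2.30778844e-05],
       [-9.03236823e-04,  3.25870437e-01, -9.45414006e-01,
        -1.42138855e-01],
       [ 0.00000000e+00,  0.00000000e+00,  0.00000000e+00,
         1.00000000e+00]])}
```

View pics/scene0.png

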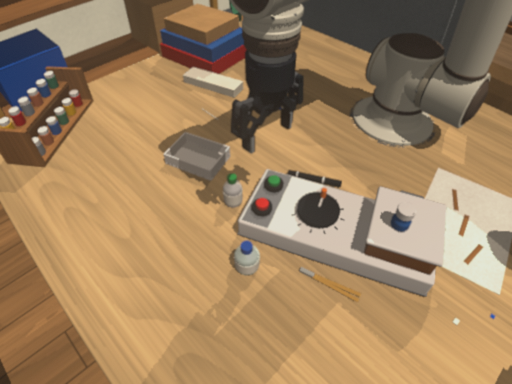

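View pics/side0.png

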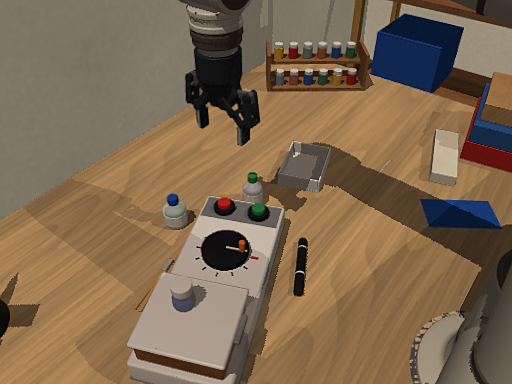

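View pics/wrist0.png

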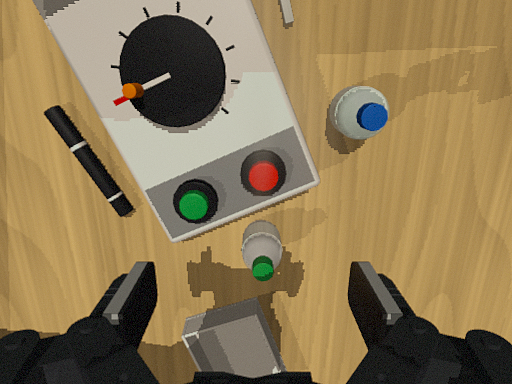

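Scene: peg at about (322,190), green button (274,183), red (262,206). Wrist: dial centre about (172,70), peg (132,91), green (194,205), red (263,177). The green-capped bottle stands next to the buttons at (262,250).

```bash
cat >> h.py <<'E'
from scipy.spatial.transform import Rotation as R
def camT(c,obs=None):
    """camera->world"""
    if 'mount' in c:
        T=np.eye(4);T[:3,:3]=R.from_euler('xyz',obs['tcp_rot'],degrees=True).as_matrix();T[:3,3]=obs['ee_pos']
        return T@c['mount']
    return np.linalg.inv(c['extrinsics'])
def ray(c,T,u,v):
    K=np.array([[c['fx'],0,c['cx']],[0,c['fy'],c['cy']],[0,0,1]])
    p=cv2.undistortPoints(np.array([[[u,v]]],float),K,np.array([c['k1'],0,0,0.]))[0,0]
    return T[:3,3],T[:3,:3]@np.array([p[0],-p[1],-1])
def onz(c,T,u,v,z):
    o,d=ray(c,T,u,v); return o+d*(z-o[2])/d[2]
def blobs(c,lo,hi,amin=15,roi=None):
    h=cv2.cvtColor(c['frame'],cv2.COLOR_RGB2HSV); m=cv2.inRange(h,np.array(lo),np.array(hi))
    if roi: 
        k=np.zeros_like(m);k[roi[1]:roi[3],roi[0]:roi[2]]=255;m&=k
    n,l,s,ce=cv2.connectedComponentsWithStats(m)
    return [(ce[i].round(1),s[i,4],s[i,:4]) for i in range(1,n) if s[i,4]>=amin],l
E
python3 - <<'E'
from h import *
import pickle
o=bot.get_obs()
C={n:pickle.load(open(n+'0.pkl','rb')) for n in ['scene','side','wrist']}
roi={'scene':(220,165,350,225),'side':(180,170,300,275),'wrist':(60,10,320,290)}
for n,c in C.items():
    T=camT(c,o)
    for nm,lo,hi,z in [('orange',(5,150,120),(16,255,255),.09),('green',(55,120,60),(80,255,255),.077),('red',(0,170,100),(4,255,255),.077),('black',(0,0,0),(179,120,40),.071)]:
        for b in blobs(c,lo,hi,15,roi[n])[0]:
            print(n,nm,b[0],b[1],b[2],onz(c,T,*b[0],z).round(4))
E
```

```text
scene orange [323.5 192.7] 32 [322 189   4   9] [0.4582 0.0771 0.09  ]
scene green [232.4 177. ] 29 [229 175   7   5] [ 0.5565 -0.0994  0.077 ]
scene green [273.7 179.7] 57 [269 177  10   7] [ 0.4967 -0.0297  0.077 ]
scene red [262.  203.3] 107 [256 199  13  11] [5.63e-01 2.00e-04 7.70e-02]
side orange [241.  244.4] 46 [239 240   6  12] [0.4501 0.0773 0.09  ]
side green [251.5 177.3] 57 [248 174   9   9] [ 0.5617 -0.0968  0.077 ]
side green [257.9 208.5] 122 [252 203  13  12] [ 0.4912 -0.0269  0.077 ]
side red [223.5 202.8] 117 [217 198  14  11] [0.5569 0.0019 0.077 ]
side black [224.3 209.9] 139 [214 201  21  15] [0.5464 0.0122 0.071 ]
side black [258.2 215.4] 156 [248 208  21  14] [ 0.4825 -0.0165  0.071 ]
side black [223.1 250.6] 1319 [201 231  48  40] [0.4778 0.096  0.071 ]
side black [298.1 260.1] 57 [296 248   4  23] [0.3561 0.0317 0.071 ]
wrist orange [129.4  89.9] 179 [122  83  20  15] [0.4516 0.0757 0.09  ]
wrist green [193.2 204.5] 687 [179 190  29  30] [ 0.4947 -0.0273  0.077 ]
wrist green [262.3 268.3] 410 [253 256  20  25] [ 0.5601 -0.0956  0.077 ]
wrist red [120.3 100.3] 68 [114  96  15  10] [0.4384 0.0669 0.077 ]
wrist red [263.2 176.4] 631 [249 163  30  28] [5.599e-01 1.000e-04 7.700e-02]
wrist black [173.2  71.1] 7670 [118  16 107 111] [0.4836 0.0902 0.071 ]
wrist black [ 68.6 131.3] 257 [ 60 109  24  38] [0.3869 0.0399 0.071 ]
wrist black [ 96.7 171.9] 626 [ 73 144  47  55] [0.4062 0.0027 0.071 ]
wrist black [280.2 178.2] 98 [274 166  12  25] [ 0.576  -0.0034  0.071 ]
wrist black [196.4 198.3] 646 [173 179  45  44] [ 0.4969 -0.0232  0.071 ]
wrist black [121.  205.5] 211 [112 195  20  21] [ 0.4244 -0.0306  0.071 ]
wrist black [145.1 278.8] 209 [133 262  23  28] [ 0.4391 -0.1117  0.071 ]
wrist black [117.6 281.9] 96 [109 274  18  16] [ 0.4102 -0.1154  0.071 ]
```

Run:
```python
from h import *
import pickle
o=bot.get_obs()
C={n:pickle.load(open(n+'0.pkl','rb')) for n in ['scene','side','wrist']}
c=C['wrist'];T=camT(c,o)
_,l=blobs(c,(0,0,0),(179,120,40),3000,(60,10,320,290))
m=(l==l[60,190]).astype(np.uint8)
p=max(cv2.findContours(m,0,1)[0],key=len)[:,0]
h=cv2.convexHull(p)[:,0]
P=np.array([onz(c,T,u,v,.071)[:2] for u,v in h])
print(cv2.minEnclosingCircle(P.astype(np.float32)*1000), [ (np.mean(P,0)*1000).round(1)])
x=np.linalg.lstsq(np.c_[2*P,np.ones(len(P))],(P**2).sum(1),rcond=None)[0];print(x[:2],np.sqrt(x[2]+x[0]**2+x[1]**2))
print('jar side',onz(C['side'],camT(C['side']),181,288,.157),'scene',onz(C['scene'],camT(C['scene']),404,210,.157))
for n,px in [('scene',[(377,189),(364,243)]),('side',[(161,276),(249,289)])]:
  for q in px: print(n,'lid',onz(C[n],camT(C[n]),*q,.107).round(4))
```

```text
((482.1158447265625, 87.83101654052734), 44.817955017089844) [array([484.6,  87.2])]
[0.48249922 0.08818199] 0.044075597686531756
jar side [0.42693988 0.24318632 0.157     ] scene [0.44024412 0.23520208 0.157     ]
scene lid [0.3839 0.1563 0.107 ]
scene lid [0.5148 0.2131 0.107 ]
side lid [0.5009 0.2229 0.107 ]
side lid [0.3704 0.1553 0.107 ]
```

```bash
python3 -m jog '{"turn":[[0,0,1],[0,0,1],[0,0,0.9],[0,0,0],[0,0,0],[0,0,0],[0,0,0],[0,0,0],[0,0,0],[0,0,0]],"delta_pos":[[-0.3,0.2,0],[-0.3,0.2,0],[-0.3,0.2,0],[-0.3,0.2,-0.2],[-0.3,0.2,-0.2],[-0.2,0.04,-0.2],[0,0,-0.2],[0,0,-0.2],[0,0,0],[0,0,0]],"hand":[-1,-1,-1,-1,-1,-1,-1,-1,-1,-1]}'
python3 - <<'E'
from h import *
o=bot.get_obs();print(o['q'],o['ee_pos'],o['tcp_rot'],o['opening'])
import pickle
c=snap('wrist','w1.png');pickle.dump((c,o),open('w1.pkl','wb'))
E
```

```text
time: 1.15
ee_pos: [0.4653, 0.0518, 0.1811]
tcp_rot: [-180.0, -0.0, 113.2]
wrist_force: [-0.3, 0.0, 0.3]
opening: -0.0001
[ 6.34983979e+00 -6.91838766e+00 -7.22076745e+00  8.97282492e+01
 -2.18973001e-03  7.31729260e+01] [0.46527963 0.05176609 0.18110273] [-1.79970049e+02 -6.77063592e-03  1.13176913e+02] -0.00010668115957487067
```

View pics/w1.png

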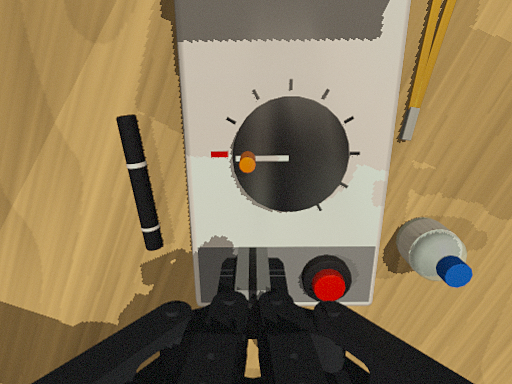

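Wrist view 1: closed fingertips centred at column 253, peg at (247,163), dial centre near (291,154), red mark (219,154). The view is aligned with the console, so console yaw is about 23°.

Run:
```python
from h import *
import pickle
c,o=pickle.load(open('w1.pkl','rb'));T=camT(c,o);print(T[:3,3])
roi=(205,75,380,225)
bs,l=blobs(c,(0,0,0),(179,140,75),3000,roi)
print(bs)
m=(l==l[120,290]).astype(np.uint8)
h=cv2.convexHull(max(cv2.findContours(m,0,1)[0],key=len))[:,0]
P=np.array([onz(c,T,u,v,.071)[:2] for u,v in h])
x=np.linalg.lstsq(np.c_[2*P,np.ones(len(P))],(P**2).sum(1),rcond=None)[0];print(x[:2],np.sqrt(x[2]+x[0]**2+x[1]**2),cv2.minEnclosingCircle(P.astype(np.float32)*1000))
for b in blobs(c,(5,150,60),(18,255,255),10,roi)[0]: print('peg',b,onz(c,T,*b[0],.093),onz(c,T,247.5,163,.093))
for b in blobs(c,(0,170,60),(4,255,255),10,roi)[0]: print('mark',b,onz(c,T,*b[0],.055))
for b in blobs(c,(0,170,60),(4,255,255),10,(300,230,370,310))[0]: print('stop',b,onz(c,T,*b[0],.077))
```

```text
[0.43229207 0.12936807 0.32325151]
[(array([292.6, 158.2]), np.int32(8420), array([233,  97, 116, 115], dtype=int32))]
[0.48207519 0.08829871] 0.04458368889674192 ((484.322265625, 88.23658752441406), 47.51361083984375)
peg (array([246.9, 162.2]), np.int32(278), array([238, 151,  18,  23], dtype=int32)) [0.45069908 0.07703676 0.093     ] [0.45130735 0.07667439 0.093     ]
mark (array([219., 154.]), np.int32(85), array([211, 152,  17,   5], dtype=int32)) [0.43039732 0.06577772 0.055     ]
stop (array([328.4, 285.1]), np.int32(820), array([312, 269,  34,  32], dtype=int32)) [0.55729453 0.00210953 0.077     ]
```

```bash
python3 -m jog '{"turn":[[0,0,0],[0,0,0],[0,0,0],[0,0,0],[0,0,0],[0,0,0],[0,0,0],[0,0,0],[0,0,0],[0,0,0]],"delta_pos":[[-0.06,-0.02,-0.3],[0,0,-0.3],[0,0,-0.3],[0,0,-0.3],[0,0,-0.3],[0,0,-0.2],[0,0,-0.2],[0,0,-0.08],[0,0,0],[0,0,0]],"hand":[-1,-1,-1,-1,-1,-1,-1,-1,-1,-1]}'
python3 - <<'E'
from h import *
c=snap('wrist','w2.png');snap('side','s2.png')
A=np.array([.482,.0883]);pr=None
for f in range(0,116,3):
    if f<=90: y=113-f
    else: y=23
    pa=np.radians(203-f); p=A+.033*np.array([np.cos(pa),np.sin(pa)])
    t=p-.017*np.array([np.cos(np.radians(y)),np.sin(np.radians(y))])
    if pr is not None: print(f,t.round(4),((t-pr)/.05).round(3))
    pr=t
E
```

```text
time: 2.2
ee_pos: [0.4623, 0.051, 0.0827]
tcp_rot: [180.0, 0.0, 113.2]
wrist_force: [-0.3, 1.2, 0.0]
opening: -0.0001
3 [0.4568 0.061 ] [-0.029  0.026]
6 [0.4554 0.0624] [-0.028  0.027]
9 [0.4541 0.0638] [-0.026  0.029]
12 [0.4529 0.0653] [-0.025  0.03 ]
15 [0.4517 0.0669] [-0.023  0.031]
18 [0.4506 0.0685] [-0.022  0.032]
21 [0.4496 0.0702] [-0.02   0.033]
24 [0.4487 0.0719] [-0.018  0.034]
27 [0.4479 0.0736] [-0.016  0.035]
30 [0.4472 0.0754] [-0.014  0.036]
33 [0.4465 0.0773] [-0.012  0.037]
36 [0.446  0.0792] [-0.011  0.037]
39 [0.4456 0.0811] [-0.009  0.038]
42 [0.4453 0.083 ] [-0.007  0.038]
45 [0.445  0.0849] [-0.005  0.039]
48 [0.4449 0.0868] [-0.003  0.039]
51 [0.4449 0.0888] [-0.001  0.039]
54 [0.445  0.0907] [0.002 0.039]
57 [0.4451 0.0927] [0.004 0.039]
60 [0.4454 0.0946] [0.006 0.038]
63 [0.4458 0.0965] [0.008 0.038]
66 [0.4463 0.0984] [0.01  0.038]
69 [0.4468 0.1002] [0.012 0.037]
72 [0.4475 0.1021] [0.013 0.036]
75 [0.4483 0.1038] [0.015 0.036]
78 [0.4491 0.1056] [0.017 0.035]
81 [0.4501 0.1073] [0.019 0.034]
84 [0.4511 0.1089] [0.021 0.033]
87 [0.4523 0.1105] [0.022 0.032]
90 [0.4535 0.112 ] [0.024 0.031]
93 [0.4551 0.1127] [0.032 0.013]
96 [0.4567 0.1132] [0.033 0.011]
99 [0.4584 0.1137] [0.033 0.009]
102 [0.4601 0.1141] [0.034 0.007]
105 [0.4618 0.1143] [0.034 0.006]
108 [0.4635 0.1145] [0.034 0.004]
111 [0.4652 0.1146] [0.034 0.002]
114 [0.4669 0.1147] [0.035 0.   ]
```

View pics/w2.png

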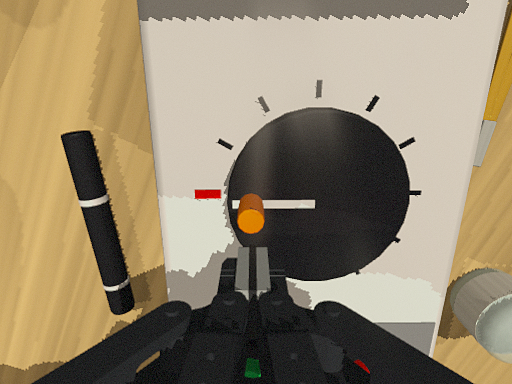

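View pics/s2.png

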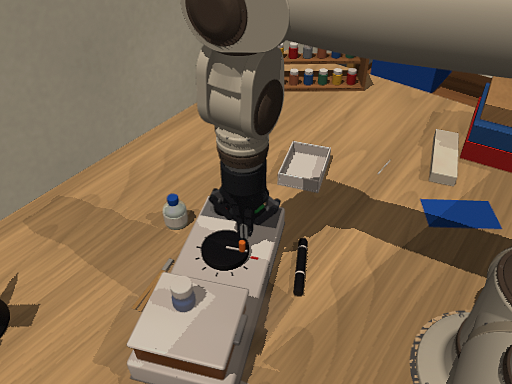

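Wrist view 2: peg top (251,220) directly ahead of the closed pads (column 253), with a gap remaining. Now push through the first click.

```bash
python3 -m jog '{"turn":[[0,0,0],[0,0,0],[0,0,0],[0,0,-0.37],[0,0,-0.37],[0,0,-0.37],[0,0,-0.37],[0,0,-0.37],[0,0,-0.37],[0,0,-0.37]],"delta_pos":[[-0.03,0.06,0],[-0.03,0.06,0],[-0.02,0.06,0],[-0.029,0.026,0],[-0.028,0.027,0],[-0.026,0.029,0],[-0.025,0.030,0],[-0.023,0.031,0],[-0.022,0.032,0],[-0.020,0.033,0]],"hand":[-1,-1,-1,-1,-1,-1,-1,-1,-1,-1]}'
python3 - <<'E'
from h import *
c=snap('wrist','w3.png')
E
```

```text
time: 3.3
ee_pos: [0.4492, 0.0707, 0.0824]
tcp_rot: [180.0, -0.0, 92.4]
wrist_force: [-0.1, 1.3, -0.3]
opening: -0.0004
```

View pics/w3.png

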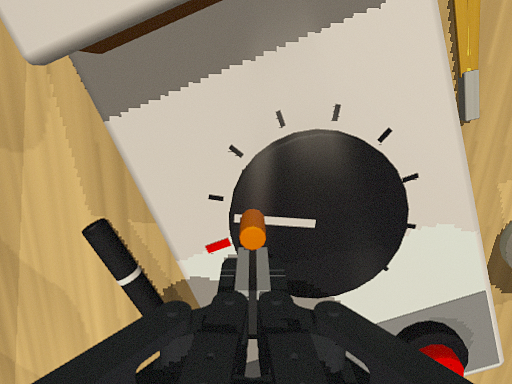

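Wrist view 3: white line runs (315,223)→(235,218), pointing between the red mark (218,246) and click 1 (216,198). The peg is touching the pads and the dial is under way. I'll measure the angle from the white line.

```bash
cat >> h.py <<'E'
def dial(fn=None):
    o=bot.get_obs();c=camera('wrist');T=camT(c,o)
    if fn: cv2.imwrite('pics/'+fn,c['frame'][:,:,::-1])
    A=np.array([.482,.0883,.071])
    h=cv2.cvtColor(c['frame'],cv2.COLOR_RGB2HSV)
    # world position of each pixel on the z=.071 plane
    v,u=np.mgrid[:384,:512]
    K=np.array([[c['fx'],0,c['cx']],[0,c['fy'],c['cy']],[0,0,1]])
    p=cv2.undistortPoints(np.stack([u,v],-1).reshape(-1,1,2).astype(float),K,np.array([c['k1'],0,0,0.]))[:,0]
    d=np.c_[p[:,0],-p[:,1],-np.ones(len(p))]@T[:3,:3].T
    w=T[:3,3]+d*((.071-T[2,3])/d[:,2])[:,None]
    W=w[:,:2].reshape(384,512,2)
    m=(np.hypot(*(W-A[:2]).transpose(2,0,1))<.036)&(h[...,1]<60)&(h[...,2]>140)
    n,l,s,ce=cv2.connectedComponentsWithStats(m.astype(np.uint8))
    i=1+np.argmax(s[1:,4]); q=W[l==i]
    vx,vy,x0,y0=cv2.fitLine(q.astype(np.float32),cv2.DIST_L2,0,.01,.01).ravel()
    mean=q.mean(0)-A[:2]
    if vx*mean[0]+vy*mean[1]<0: vx,vy=-vx,-vy
    print('line px',len(q),'dial deg %.1f'%((203-np.degrees(np.arctan2(vy,vx))+180)%360-180),'mid r %.1f mm'%(np.hypot(*mean)*1000), 'tcp',o['ee_pos'].round(4),'yaw %.1f q6 %.1f'%(o['tcp_rot'][2],o['q'][5]),'F',o['wrist_force'].round(1))
E
python3 -c "
from h import *
dial()"
```

```text
line px 417 dial deg 27.1 mid r 14.9 mm tcp [0.4491 0.0709 0.0824] yaw 92.2 q6 96.8 F [-0.7  0.3 -1.4]
```

```bash
python3 -m jog '{"turn":[[0,0,-0.37],[0,0,-0.37],[0,0,-0.37],[0,0,-0.37],[0,0,-0.37],[0,0,-0.37],[0,0,-0.37],[0,0,-0.37],[0,0,-0.37],[0,0,0]],"delta_pos":[[-0.018,0.034,0],[-0.016,0.035,0],[-0.014,0.036,0],[-0.012,0.037,0],[-0.011,0.037,0],[-0.009,0.038,0],[-0.007,0.038,0],[-0.005,0.039,0],[-0.003,0.039,0],[0,0,0]],"hand":[-1,-1,-1,-1,-1,-1,-1,-1,-1,-1]}'
python3 -c "
from h import *
dial('w4.png')"
```

```text
time: 4.4
ee_pos: [0.4446, 0.0872, 0.0823]
tcp_rot: [-180.0, -0.0, 65.9]
wrist_force: [0.3, -1.0, -0.6]
opening: -0.0005
line px 419 dial deg 54.8 mid r 15.0 mm tcp [0.4446 0.0872 0.0823] yaw 65.9 q6 125.2 F [ 0.3 -1.  -0.6]
```

View pics/w4.png

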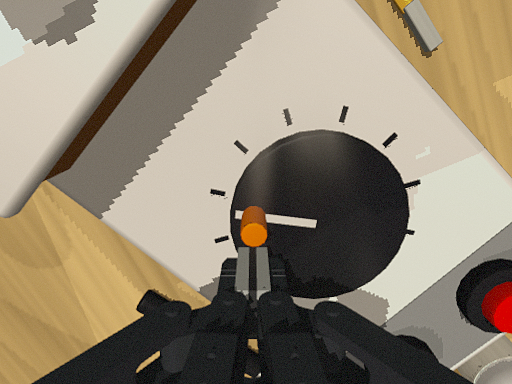

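Run:
```python
import h,pickle
c,o=pickle.load(open('w1.pkl','rb'))
class B: get_obs=staticmethod(lambda:o)
h.bot=B; h.camera=lambda n:c
h.dial()
```

```text
line px 174 dial deg -0.8 mid r 14.2 mm tcp [0.4653 0.0518 0.1811] yaw 113.2 q6 73.2 F [-0.3  0.   0.3]
```

```bash
cat >> h.py <<'E'
def pegside(fn=None,pk=None):
    c=pk or camera('side');T=camT(c)
    if fn: cv2.imwrite('pics/'+fn,c['frame'][:,:,::-1])
    for b in blobs(c,(5,150,80),(18,255,255),8,(195,215,265,275))[0]:
        u,v=b[0]; t=b[2][1]
        w=onz(c,T,u,v,.084)[:2]-np.array([.4802,.0895])
        print('side peg',b,'deg %.1f r %.1f'%((203-np.degrees(np.arctan2(w[1],w[0]))+180)%360-180,1000*np.hypot(*w)))
E
python3 - <<'E'
from h import *
import pickle
pegside(pk=pickle.load(open('side0.pkl','rb')))
pegside('s4.png')
E
```

```text
side peg (array([241.5, 245.3]), np.int32(66), array([239, 240,   7,  12], dtype=int32)) deg -4.9 r 32.4
side peg (array([229. , 255.3]), np.int32(71), array([226, 250,   7,  12], dtype=int32)) deg 56.0 r 30.8
```

View pics/s4.png

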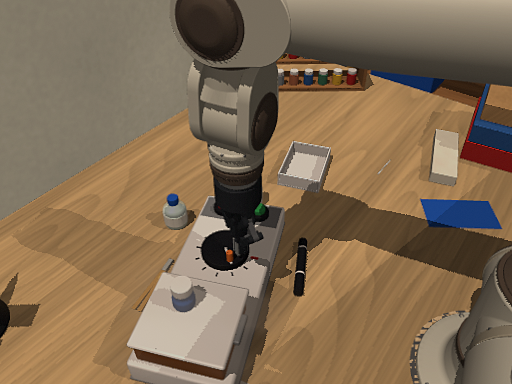

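Side view: the peg at (229,255) has turned about 61° from its zero reading, so the dial is at click 2 (the wrist line reads a few degrees low because the peg covers part of it). On to click 3.

```bash
python3 -m jog '{"turn":[[0,0,-0.37],[0,0,-0.37],[0,0,-0.37],[0,0,-0.37],[0,0,-0.37],[0,0,-0.37],[0,0,-0.37],[0,0,-0.37],[0,0,-0.37],[0,0,-0.37]],"delta_pos":[[-0.001,0.039,0],[0.002,0.039,0],[0.004,0.039,0],[0.006,0.038,0],[0.008,0.038,0],[0.010,0.038,0],[0.012,0.037,0],[0.013,0.036,0],[0.015,0.036,0],[0,0,0]],"hand":[-1,-1,-1,-1,-1,-1,-1,-1,-1,-1]}'
python3 -c "
from h import *
dial('w5.png');pegside('s5.png')"
```

```text
time: 5.5
ee_pos: [0.4481, 0.1041, 0.0823]
tcp_rot: [180.0, 0.0, 36.2]
wrist_force: [-0.1, -0.6, -0.3]
opening: 0.0001
line px 376 dial deg 80.2 mid r 13.4 mm tcp [0.4481 0.1041 0.0823] yaw 36.2 q6 156.8 F [-0.1 -0.6 -0.3]
side peg (array([221.6, 256.2]), np.int32(68), array([219, 251,   7,  12], dtype=int32)) deg 80.5 r 31.2
```

View pics/w5.png

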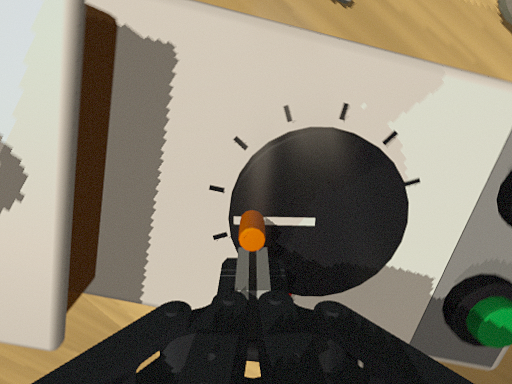

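```bash
python3 -c "
from h import *
dial();pegside();dial();pegside()"
```

```text
line px 355 dial deg 84.2 mid r 13.0 mm tcp [0.4481 0.104  0.0823] yaw 36.3 q6 156.8 F [ 0.2 -0.1 -0.6]
side peg (array([219.6, 256. ]), np.int32(70), array([217, 250,   7,  13], dtype=int32)) deg 87.2 r 31.3
line px 348 dial deg 89.5 mid r 12.8 mm tcp [0.448  0.104  0.0823] yaw 36.4 q6 156.7 F [-0.3 -0.4  0.4]
side peg (array([218.7, 255.6]), np.int32(68), array([216, 250,   7,  12], dtype=int32)) deg 90.5 r 30.8
```

```bash
python3 -m jog '{"turn":[[0,0,-0.33],[0,0,-0.33],[0,0,-0.33],[0,0,-0.33],[0,0,-0.33],[0,0,0],[0,0,0],[0,0,0],[0,0,0],[0,0,0]],"delta_pos":[[0.017,0.035,0],[0.019,0.034,0],[0.021,0.033,0],[0.022,0.032,0],[0.024,0.031,0],[0.032,0.013,0],[0.033,0.011,0],[0.033,0.009,0],[0.034,0.007,0],[0.034,0.006,0]],"hand":[-1,-1,-1,-1,-1,-1,-1,-1,-1,-1]}'
python3 -c "
from h import *
dial('w6.png');pegside('s6.png');dial();pegside()"
```

```text
time: 6.8
ee_pos: [0.4615, 0.1147, 0.0821]
tcp_rot: [-180.0, 0.0, 23.1]
wrist_force: [-1.9, 0.5, -0.6]
opening: -0.0003
line px 266 dial deg 107.1 mid r 10.5 mm tcp [0.4615 0.1147 0.0821] yaw 23.1 q6 170.8 F [-1.9  0.5 -0.6]
side peg (array([213.1, 255.2]), np.int32(48), array([210, 251,   7,  10], dtype=int32)) deg 107.5 r 33.9
line px 259 dial deg 110.6 mid r 10.4 mm tcp [0.4621 0.1146 0.0823] yaw 23.1 q6 170.9 F [-0.1 -0.   0.4]
side peg (array([212.2, 254.5]), np.int32(53), array([209, 250,   7,  10], dtype=int32)) deg 111.5 r 33.5
```

View pics/w6.png

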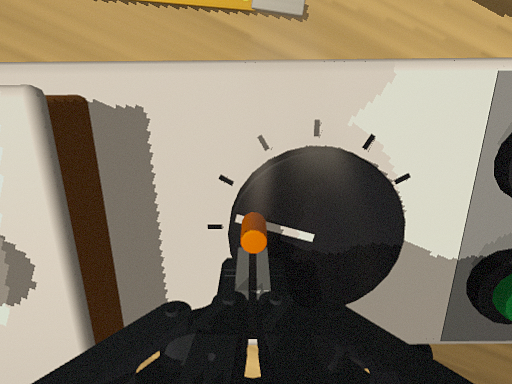

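Past half-way and springing forward with the finger unloaded. Look again without moving.

```bash
python3 -c "
from h import *
dial();pegside();dial();pegside();dial('w7.png');pegside()"
```

```text
line px 246 dial deg 114.8 mid r 10.0 mm tcp [0.462  0.1146 0.0824] yaw 23.0 q6 170.9 F [-0.1  0.4  0.6]
side peg (array([210.9, 254.1]), np.int32(46), array([208, 250,   7,   9], dtype=int32)) deg 115.6 r 34.3
line px 248 dial deg 118.1 mid r 10.0 mm tcp [0.4618 0.1146 0.0824] yaw 23.0 q6 170.9 F [-0.2 -0.2 -0. ]
side peg (array([210.5, 254.1]), np.int32(49), array([208, 250,   6,   9], dtype=int32)) deg 116.5 r 34.7
line px 250 dial deg 119.3 mid r 10.0 mm tcp [0.4617 0.1146 0.0824] yaw 23.0 q6 170.9 F [ 0.1 -0.2 -0.8]
side peg (array([210.4, 254. ]), np.int32(48), array([208, 250,   6,   9], dtype=int32)) deg 117.0 r 34.7
```

View pics/w7.png

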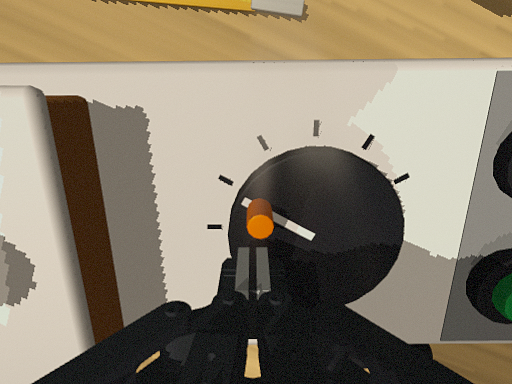

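Dial rests at about 119°, and a gap shows between the peg (260,226) and the pads. Back off, lift, and head for the green button.

```bash
python3 -m jog '{"turn":[[0,0,0],[0,0,0],[0,0,0],[0,0,0],[0,0,0],[0,0,0],[0,0,0],[0,0,0],[0,0,0],[0,0,0]],"delta_pos":[[-0.09,-0.04,0],[-0.09,-0.04,0],[0,0,0.3],[0,0,0.4],[0,0,0.4],[0,0,0.4],[0,0,0],[0,0,0],[0,0,0],[0,0,0]],"hand":[-1,-1,-1,-1,-1,-1,-1,-1,-1,-1]}'
python3 -m jog '{"turn":[[0,0,1],[0,0,1],[0,0,1],[0,0,1],[0,0,1],[0,0,1],[0,0,1],[0,0,1],[0,0,1],[0,0,1]],"delta_pos":[[0.1,-0.3,0],[0.1,-0.3,0],[0.1,-0.3,0],[0.1,-0.3,0],[0.1,-0.3,0],[0.1,-0.3,0],[0.1,-0.3,0],[0.1,-0.3,0],[0.1,-0.3,0],[0.06,-0.04,0]],"hand":[-1,-1,-1,-1,-1,-1,-1,-1,-1,-1]}'
python3 -c "
from h import *
dial('w8.png');pegside('s8.png')"
```

```text
time: 8.3
ee_pos: [0.4521, 0.1105, 0.1565]
tcp_rot: [-180.0, 0.1, 23.0]
wrist_force: [0.2, -0.2, -0.0]
opening: -0.0001
time: 9.3
ee_pos: [0.5004, -0.0277, 0.1565]
tcp_rot: [-179.9, -0.0, 103.3]
wrist_force: [0.1, 0.8, -0.8]
opening: -0.0001
line px 156 dial deg 124.3 mid r 6.9 mm tcp [ 0.5004 -0.0277  0.1565] yaw 103.3 q6 73.6 F [ 0.1  0.8 -0.8]
side peg (array([210.6, 252. ]), np.int32(72), array([207, 246,   8,  13], dtype=int32)) deg 122.7 r 31.3
```

View pics/w8.png

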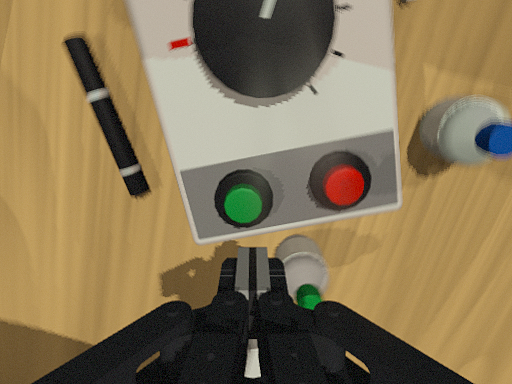

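View pics/s8.png

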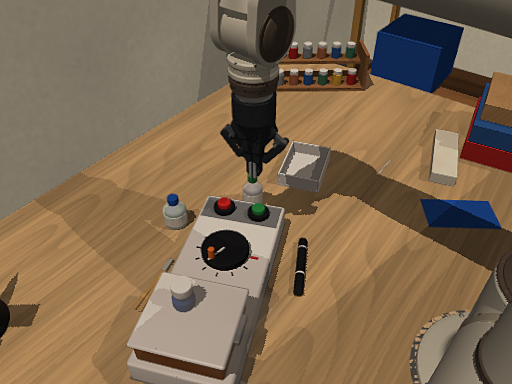

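Wrist view 8: green button at (244,203), red (344,185), with the peg and line at the fourth mark. Side view: the peg at (211,252) is unobstructed.

Run:
```python
from h import *
o=bot.get_obs();c=camera('wrist');T=camT(c,o)
for nm,lo,hi in [('green',(55,120,60),(80,255,255)),('red',(0,170,80),(5,255,255))]:
    for b in blobs(c,lo,hi,200,(200,150,390,240))[0]: print(nm,b[0],b[2],onz(c,T,*b[0],.076).round(4))
print(o['ee_pos'])
```

```text
green [241.6 204.1] [223 184  38  40] [ 0.4931 -0.0279  0.076 ]
red [343.7 187.4] [323 167  41  40] [5.593e-01 2.000e-04 7.600e-02]
[ 0.50038149 -0.02687448  0.15650386]
```

```bash
python3 -m jog '{"turn":[[0,0,0],[0,0,0],[0,0,0],[0,0,0],[0,0,0],[0,0,0],[0,0,0],[0,0,0],[0,0,0],[0,0,0]],"delta_pos":[[-0.16,-0.01,0],[0,0,-0.3],[0,0,-0.3],[0,0,-0.3],[0,0,-0.3],[0,0,-0.2],[0,0,-0.1],[0,0,0],[0,0,0],[0,0,0]],"hand":[-1,-1,-1,-1,-1,-1,-1,-1,-1,-1]}'
python3 -c "
from h import *
snap('wrist','w9.png');snap('side','s9.png')"
```

```text
time: 10.45
ee_pos: [0.4929, -0.0269, 0.083]
tcp_rot: [179.9, 0.0, 103.0]
wrist_force: [0.3, 0.7, -0.4]
opening: 0.0001
```

View pics/w9.png

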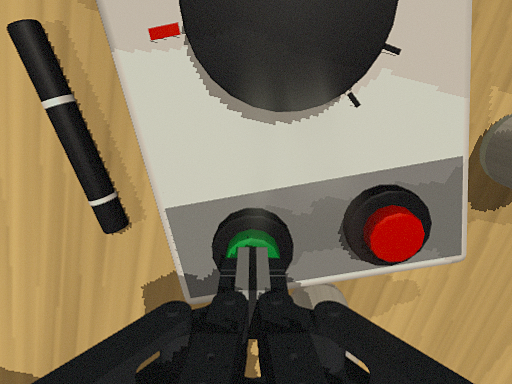

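View pics/s9.png

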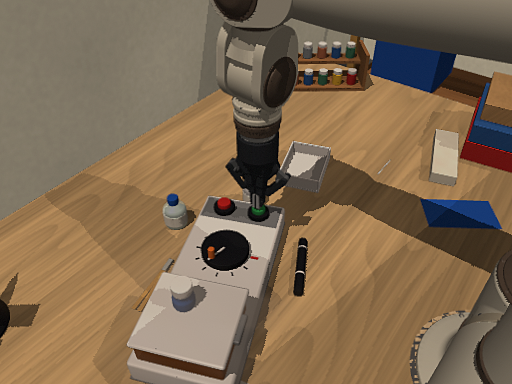

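The fingertip is centred over the green button (visible rim at 253,243). Press gently.

```bash
python3 -m jog '{"turn":[[0,0,0],[0,0,0],[0,0,0],[0,0,0],[0,0,0],[0,0,0],[0,0,0],[0,0,0],[0,0,0],[0,0,0]],"delta_pos":[[0,0,-0.05],[0,0,-0.05],[0,0,-0.04],[0,0,-0.03],[0,0,-0.03],[0,0,-0.02],[0,0,-0.02],[0,0,-0.01],[0,0,0],[0,0,0]],"hand":[-1,-1,-1,-1,-1,-1,-1,-1,-1,-1]}'
```

```text
time: 11.55
ee_pos: [0.4927, -0.0269, 0.0709]
tcp_rot: [179.9, 0.0, 103.0]
wrist_force: [-3.8, 0.7, 11.6]
opening: -0.0002
```

```bash
python3 -m jog '{"turn":[[0,0,0],[0,0,0],[0,0,0],[0,0,0],[0,0,0],[0,0,0],[0,0,0],[0,0,0],[0,0,0],[0,0,0]],"delta_pos":[[0,0,-0.01],[0,0,-0.01],[0,0,0],[0,0,0],[0,0,0],[0,0,0],[0,0,0],[0,0,0],[0,0,0],[0,0,0]],"hand":[-1,-1,-1,-1,-1,-1,-1,-1,-1,-1]}'
python3 -c "
from h import *
snap('wrist','w10.png')"
```

```text
time: 12.55
ee_pos: [0.4927, -0.0269, 0.0708]
tcp_rot: [179.9, 0.0, 103.0]
wrist_force: [-6.4, 0.1, 18.1]
opening: -0.0002
```

View pics/w10.png

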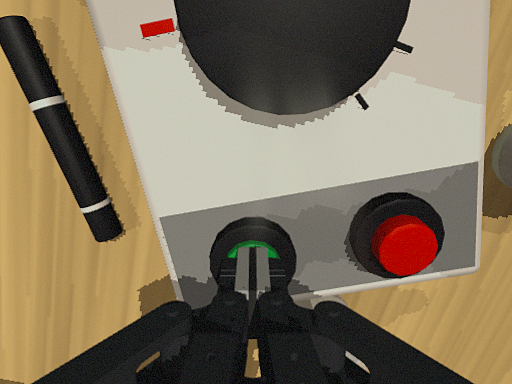

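Green is bottomed out: z stays at 0.0708 while the force rises to 18 N, and it sits flush in its collar at (253,250). Red is still up. Release and back away.

```bash
python3 -m jog '{"turn":[[0,0,0],[0,0,0],[0,0,0],[0,0,0],[0,0,0],[0,0,0],[0,0,0],[0,0,0],[0,0,0],[0,0,0]],"delta_pos":[[0,0,0.1],[0,0,0.2],[0,0,0.4],[0,0,0.5],[0,0,0.6],[0,0,0.6],[0,0,0.4],[0,0,0.2],[0,0,0],[0,0,0]],"hand":[-1,-1,-1,-1,-1,-1,-1,-1,-1,-1]}'
python3 -c "
from h import *
dial('w11.png');pegside('s11.png');o=bot.get_obs();c=camera('wrist');T=camT(c,o)
for z in (.071,.077):
  print([ [onz(c,T,*b[0],z).round(4) for b in blobs(c,lo,hi,200,(150,100,420,300))[0]] for lo,hi in [((55,120,60),(80,255,255)),((0,170,80),(5,255,255))]])"
```

```text
time: 13.6
ee_pos: [0.4923, -0.0269, 0.2177]
tcp_rot: [-179.9, -0.0, 103.0]
wrist_force: [-0.7, 0.9, 1.1]
opening: 0.0002
line px 121 dial deg 119.3 mid r 10.0 mm tcp [ 0.4923 -0.0269  0.2177] yaw 103.0 q6 73.8 F [-0.7  0.9  1.1]
side peg (array([210.6, 252. ]), np.int32(72), array([207, 246,   8,  13], dtype=int32)) deg 122.7 r 31.3
[[array([ 0.4936, -0.0304,  0.071 ]), array([ 0.5623, -0.0989,  0.071 ])], [array([ 0.5612, -0.0012,  0.071 ])]]
[[array([ 0.4932, -0.0286,  0.077 ]), array([ 0.5605, -0.0957,  0.077 ])], [array([ 5.594e-01, -1.000e-04,  7.700e-02])]]
```

View pics/w11.png

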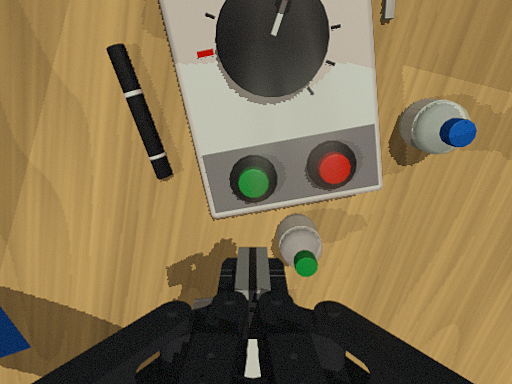

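View pics/s11.png

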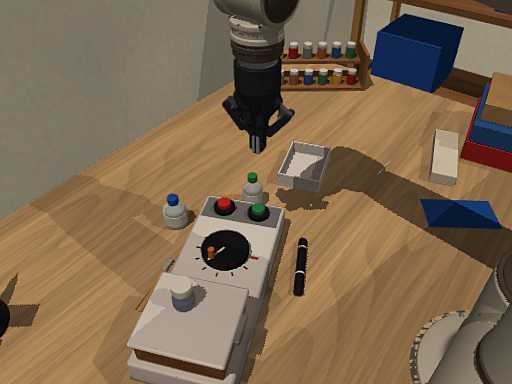

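The dial reads 119.3°, the green button (253,183) is up again and red (335,168) is up. Bottles, marker, tray, jar and tweezers look undisturbed, and the arm is clear at z = 0.218.

```bash
python3 -c "
from workcell import ticket
print(ticket.job_done())"
```

```text
the job is handed in; nothing more can be done
None
```

The dial is at the fourth click, the green button has been pressed and released, and I've handed the job in after about 14 s of robot time. No verdict was reported.

- **Dial:** I pushed the peg with the closed fingertips through four clicks, looking after each one. I stopped just past half-way to the fourth, and the dial sprang on by itself until a gap showed between peg and pads. My last readings were 119.3° from the wrist camera and 122.7° from the side camera, against 120° for four clicks. The side camera also read −4.9° when the dial stood at zero, so I trust the wrist reading more.
- **Earlier readings:** Some differed by a few degrees. One cause was the dial still easing into a click. At click 2, I think the peg hid part of the white line.
- **Green button:** The button bottomed out: the fingertip stayed at about 71 mm height while the force rose to 18 N. The last pictures show it up again.
- **Everything else:** The red button was never touched. The bottles, marker, tweezers, tray and jar look unmoved in the final pictures; I checked them by eye, not by measurement. The arm ended clear of everything, about 14 cm above the button.

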